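Roll the cap strips down on a 96-well plate

TASK

The twelve strips of caps lie loosely on the well plate, which stands on a levelling platform of unknown height and slight lean: take the hand roller out of its stand and roll it along the plate, pressing firmly and evenly but never hard enough to crack the plate, until every strip is fully seated. Work the caps with the roller only, not with the gripper. Then hang the roller back upright in its stand, let go, and leave everything else on the bench where it is.

Things in the scene. Friction and masses are not known exactly. Their poses are not given: they have to be found in the camera images.
- nest: Fixed base, 113 x 155 mm (y), of a levelling platform; on it a white 96-well plate, 86 x 128 mm (y). Origin on the bench under its centre, z up. Twelve cap strips run along x, side by side over 107 mm of y. The platform setting is not measured: at the centre, loose cap tops stand 58 to 74 mm above the bench, and it may lean up to 3 degrees along y. The plate cracks above 35 N.
- stand: Fixed roller stand. Origin on the bench under its middle, z up. Base 164 (x) x 90 (y) x 8 mm; two grey upright cheeks, 12 mm thick, at x = +-62.5 mm, 113 mm clear between them, tops 66 mm high, each with a 6 mm high horn at both ends that leaves a notch 44 mm wide in y. The roller hangs between the cheeks, its crossbar lying in the two notches.
- roller: Hand roller, 0.35-0.6 kg, loose in the stand. Origin mid axle; x along the axle, z up. Rubber wheel 40 mm diameter, 90 mm long, round-shouldered, free in a steel fork 101 mm wide (x). Crossbar 140 (x) x 26 (y) x 8 mm, underside 30 mm above the axle. Wooden grip 80 mm long (x), 24 mm thick (y), 38 to 88 mm above the axle: grip it across the 24 mm, 70 mm above the axle.
- stand_rest (a point): Where the roller's origin (mid axle) lies when the roller hangs in the stand: over the stand's middle, 36 mm above the bench, the roller's x along the stand's x, either way round. The notches leave about 9 mm of play in y, the cheeks 6 mm in x, each way.
- wheel (a joint): Turning angle (rad) of the roller's wheel about its axle: 0 at the start, about 5 for one roll along the whole plate, either sign.
- strip1 (a joint): How far (m) cap strip 1 is pressed down: 0 to 0.001 standing proud, 0.004 fully seated. It stays where it is left. Strip centre at y = -49.5 mm in the base's frame, seated top 4 mm below its loose top; 77 mm long, 8 mm wide. Every strip moves straight down and needs about 6 N to go down; under the wheel two neighbours may move at once (12 N). About 17 N is a good rolling force.
- strip2 (a joint): How far (m) cap strip 2 is pressed down: 0 to 0.001 standing proud, 0.004 fully seated. It stays where it is left. Strip centre at y = -40.5 mm in the base's frame, seated top 4 mm below its loose top; 77 mm long, 8 mm wide.
- strip3 (a joint): How far (m) cap strip 3 is pressed down: 0 to 0.001 standing proud, 0.004 fully seated. It stays where it is left. Strip centre at y = -31.5 mm in the base's frame, seated top 4 mm below its loose top; 77 mm long, 8 mm wide.
- strip4 (a joint): How far (m) cap strip 4 is pressed down: 0 to 0.001 standing proud, 0.004 fully seated. It stays where it is left. Strip centre at y = -22.5 mm in the base's frame, seated top 4 mm below its loose top; 77 mm long, 8 mm wide.
- strip5 (a joint): How far (m) cap strip 5 is pressed down: 0 to 0.001 standing proud, 0.004 fully seated. It stays where it is left. Strip centre at y = -13.5 mm in the base's frame, seated top 4 mm below its loose top; 77 mm long, 8 mm wide.
- strip6 (a joint): How far (m) cap strip 6 is pressed down: 0 to 0.001 standing proud, 0.004 fully seated. It stays where it is left. Strip centre at y = -4.5 mm in the base's frame, seated top 4 mm below its loose top; 77 mm long, 8 mm wide.
- strip7 (a joint): How far (m) cap strip 7 is pressed down: 0 to 0.001 standing proud, 0.004 fully seated. It stays where it is left. Strip centre at y = +4.5 mm in the base's frame, seated top 4 mm below its loose top; 77 mm long, 8 mm wide.
- strip8 (a joint): How far (m) cap strip 8 is pressed down: 0 to 0.001 standing proud, 0.004 fully seated. It stays where it is left. Strip centre at y = +13.5 mm in the base's frame, seated top 4 mm below its loose top; 77 mm long, 8 mm wide.
- strip9 (a joint): How far (m) cap strip 9 is pressed down: 0 to 0.001 standing proud, 0.004 fully seated. It stays where it is left. Strip centre at y = +22.5 mm in the base's frame, seated top 4 mm below its loose top; 77 mm long, 8 mm wide.
- strip10 (a joint): How far (m) cap strip 10 is pressed down: 0 to 0.001 standing proud, 0.004 fully seated. It stays where it is left. Strip centre at y = +31.5 mm in the base's frame, seated top 4 mm below its loose top; 77 mm long, 8 mm wide.
- strip11 (a joint): How far (m) cap strip 11 is pressed down: 0 to 0.001 standing proud, 0.004 fully seated. It stays where it is left. Strip centre at y = +40.5 mm in the base's frame, seated top 4 mm below its loose top; 77 mm long, 8 mm wide.
- strip12 (a joint): How far (m) cap strip 12 is pressed down: 0 to 0.001 standing proud, 0.004 fully seated. It stays where it is left. Strip centre at y = +49.5 mm in the base's frame, seated top 4 mm below its loose top; 77 mm long, 8 mm wide.
- reagent: Bystander: amber bottle with red cap, 92 mm across, 195 mm tall. Origin under its middle.
- eluent: Bystander: clear bottle with blue cap, 70 mm across, 150 mm tall. Origin under its middle.
- beaker: Bystander: glass beaker, 52 mm across, 70 mm tall. Origin under its middle.
- tube_rack: Bystander: red tube rack, 70 x 180 x 54 mm, with tubes up to 106 mm high. Origin under its middle.
- pipette: Bystander: pipette lying along its x, 240 mm long, 24 mm high. Origin under its middle.
- spare_strip: Bystander: a spare strip of eight caps lying on the bench, 77 x 8 x 9 mm. Origin under its middle.
- vial: Bystander: small capped vial, 22 mm across, 46 mm tall. Origin under its middle.

How it is judged:
On the way, in this order (a step that is already met when the one before it is completed fails the run):
1. the roller, out of its stand, bears on the cap strips (contact force between roller and nest above 4 N and horizontal distance between roller and stand_rest above 0.1 m), for 0.1 s.
2. the wheel has rolled on the plate (turned 2 rad) and is still on it ((value of joint wheel above 2 rad or value of joint wheel below -2 rad) and contact force between roller and nest above 2 N), for 0.05 s.
3. every cap strip is seated (pressed down more than 2.5 of its 4 mm) (value of joint each of strip1, strip2, strip3, strip4, strip5, strip6, strip7, strip8, strip9, strip10, strip11, strip12 above 0.0025 m), for 0.2 s.
At the end, for the whole second after the job is handed in: All twelve strips are pressed down more than 2.5 mm of their 4 mm; the roller hangs at rest in its stand, its axle within 12 mm of the rest point and upright within 0.1 rad (all of step 3 and distance between roller and stand_rest below 0.012 m and angle between roller's own z axis and vertical below 0.1 rad and contact force between roller and stand above 1 N and linear speed of roller below 0.02 m/s); the robot touches nothing.
It fails at once if more than 35 N between the roller and the plate or its caps (the plate cracks) (contact force between roller and nest above 35 N).
It fails at once if the gripper or arm presses the plate or its caps (contact force between any of the fingers, the arm and nest above 1 N).
It fails at once if one of the other things on the bench is moved more than 20 mm (distance of any of reagent, eluent, beaker, tube_rack, pipette, spare_strip, vial from where it was at the start of the episode above 0.02 m).
It also fails if it takes over 67 s, if anything falls off the work surface, if the arm or the gripper's body presses on something with over 40 N, if the wrist force passes 120 N, or if a joint passes its speed limit or range.

ROBOT

A 7-joint arm with a two-finger parallel gripper is mounted at the origin on the work surface. World frame = base frame: x ahead of the robot, y to its left, z up, the work surface at z = 0. Lengths are in m, angles in rad, forces in N, time in s.
With the tool pointing down it reaches from about 0.4 to 0.85 m from the base axis. Payload 10.4 kg.
Tool frame: the origin (TCP) lies midway between the tips of the shut fingers; the grasp point (between the pads) lies 19 mm behind it; z points along the fingers, y is the line along which they close (so a half turn about z gives the same grasp; the last joint's range is limited). The gripper opens to 85 mm and grips with 20 to 120 N. Pads are 22 mm wide; open, the fingers measure 114 mm over their backs; the gripper's body (76 mm by 85 mm) begins 54 mm behind the grasp point. The pads swing forward as they close: fully open they stand 13 mm farther back than shut.
Start: joints at [-1.196, 0.332, -0.065, 1.46, 0.022, 1.35, -0.088], TCP at [0.242, 0.576, 0.231] pointing down, gripper open.
Joint ranges: [-2.6, 2.6], [-0.5, 2.12], [-1.47, 1.34], [0.16, 2.42], [-1.27, 4.41], [0.06, 2.06], [-2.6, 2.6]. Speed limits (rad/s): [2.22, 2.22, 2.79, 2.79, 3.14, 3.14, 3.14].

INTERFACE

Orientations are given as a unit quaternion [x, y, z, w].
In Python, from workcell import get_obs, camera, camera_params, hand_in gives the robot as it stands.
- The arm moves only by the tool carry_out, never from a script. Its argument "commands" is a list that holds one entry, the list of rows, each a list of 6 numbers: the shift along the tool's x, y, z in units of 40 mm (1.0 is 40 mm), then the turn, a rotation vector about the tool's x, y, z in units of 6 degrees (1.0 is 6 degrees). In form: [[[x, y, z, ax, ay, az], ...]]. A call has 1 to 20 rows; each row shifts and turns the commanded pose from where the row before left it, along the tool's axes as they then stand; what a row does not reach is not made up. A row lasts 1/12 s, in which the tool goes at most 41.7 mm and 7.16 degrees, less where a joint would pass 70% of its speed; a pose out of reach is approached as far as the arm can. A call is refused whole if a number of a shift passes 1 or a number of a turn 1, either way. A call with a gripper value outside its range is refused whole. "hand" is the closure, from -1 (fully open) to 1 (shut), set as the call begins (left out, the last holds). The fingers move at their own pace and stop on an object; "force" is the grip in N (left out, the last holds). Time passes only in rows, so rows that do not move let the fingers close. It gives the time, the measured TCP pose, the force, the opening and the grip force at its end, in the units of the state.
- get_obs(): the state, without advancing time (a new reading comes with each control period).
- camera(name): name is "scene" or "top" or "wrist"; returns the picture (384x512x3 uint8, red, green, blue); there is no depth.
- camera_params(name): a dict with "mtx" (3x3 intrinsics, pixels), "R" (3x3) and "t" (3): a world point X has camera coordinates R X + t. Camera axes: x right, y down, z forward; pixel columns grow to the right and rows downward; lengths in m; the calibration is good to about 2 mm. A picture is of the moment at which its call begins: read the wrist's pose just before it. camera_params takes no time and is no camera call; for the wrist camera it gives the pose at the moment of the call.
- hand_in(): hands the job in; it is judged then, once.
The state is a dict: "clock": time; "joint_pos": joint angles; "joint_velocities": joint speeds; "tau": joint torques, N m; "position": TCP position; "ee_rot": TCP orientation; "ft_force": force on the tool from outside, world axes, zero at the start; "torque": the same for the moment, N m; "grip_width": opening from 0.0 (shut) to 1.0 (fully open); "grasp_force": force on a finger pad.
Only numpy, scipy, OpenCV 4.12 (cv2) and the standard library are available. Lean on these libraries where they do the work, as an engineer would, in place of code of your own. Each camera call takes 0.05 s, during which the arm holds its last target. There are 200 camera calls.

## Working session

There is one attempt and no reset: what is moved stays moved. The work goes in short steps, Python scripts to look and compute and a tool call to move; the robot and the scene stay as the last step left them, time stands still between calls to the robot, and variables do not carry over. Pictures are saved under pics/ and viewed, at most 10 in all, crops included, and the job is handed in when it is done.

Besides the shell and the picture viewer there is one more tool, called after "Call:" as name(argument=value, ...), one argument or row to a line, values as JSON. carry_out: Moves the arm, as the interface text tells. Its arguments: {"type":"object","properties":{"commands":{"type":"array"},"hand":{"type":"number"},"force":{"type":"number"}},"required":["commands"]}

```bash
mkdir -p pics
python3 - <<'E'
from workcell import *
import cv2,numpy as np
for n in("top","scene"):
    cv2.imwrite(f"pics/{n}0.png",cv2.resize(camera(n)[:,:,::-1],(800,600),interpolation=cv2.INTER_CUBIC))
    p=camera_params(n);print(n,p)
o=get_obs();print({k:np.round(v,3) for k,v in o.items()})
E
```

```text
top {'mtx': array([[429.10895675,   0.        , 257.16850287],
       [  0.        , 429.10895675, 200.061397  ],
       [  0.        ,   0.        ,   1.        ]]), 'R': array([[ 0.01548785, -0.99982003, -0.01095627],
       [-0.9814129 , -0.01310464, -0.19146015],
       [ 0.19128211,  0.01371793, -0.98143923]]), 't': array([0.0047005 , 0.61000332, 1.02041337])}
scene {'mtx': array([[373.73807182,   0.        , 256.44182387],
       [  0.        , 373.73807182, 192.70047934],
       [  0.        ,   0.        ,   1.        ]]), 'R': array([[ 0.56620436,  0.82420115,  0.01025073],
       [ 0.55357281, -0.37101683, -0.74558947],
       [-0.61071251,  0.42783053, -0.6663267 ]]), 't': array([-0.33735847, -0.29015121,  1.31254984])}
{'clock': np.float64(0.1), 'joint_pos': array([-1.196,  0.333, -0.065,  1.461,  0.022,  1.35 , -0.088]), 'joint_velocities': array([ 0.001, -0.002,  0.001, -0.002, -0.001,  0.001,  0.001]), 'tau': array([ 1.0000e-03, -6.2674e+01,  4.8000e-02, -3.9244e+01,  1.6000e-02,
        7.0000e-03, -0.0000e+00]), 'position': array([0.242, 0.576, 0.231]), 'ee_rot': array([ 0.198,  0.98 , -0.001, -0.   ]), 'ft_force': array([-0.98 ,  0.001,  0.081]), 'torque': array([ 0.021, -0.007,  0.017]), 'grasp_force': np.float64(0.0), 'grip_width': np.float64(1.003)}
```

View pics/top0.png

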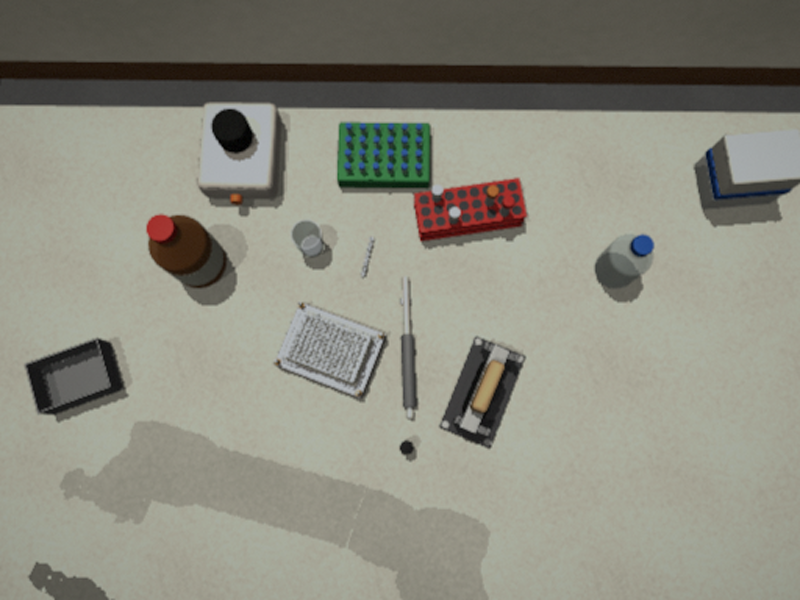

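View pics/scene0.png

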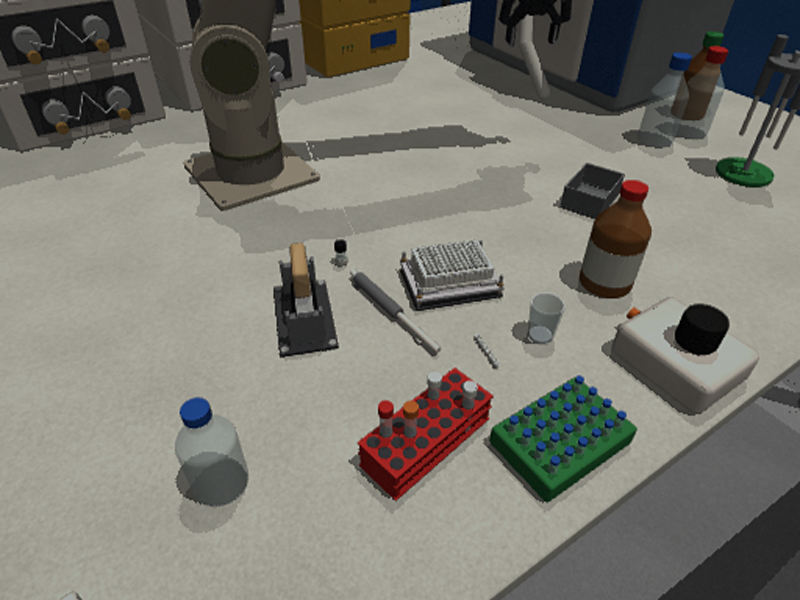

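The top view shows the stand with corners near (478,338), (525,357), (489,446), (441,427), and the wooden grip around (489,386). The nest base has corners near (301,305), (385,332), (361,395), (277,362). In the scene view the bottles and rack are clear of both.

```bash
cat > h.py <<'E'
from workcell import *
import cv2,numpy as np
from scipy.spatial.transform import Rotation as Ro
def back(n,px,z,s=0.64,p=None):
    p=p or camera_params(n); px=np.atleast_2d(px)*s
    d=np.c_[px,np.ones(len(px))]@np.linalg.inv(p["mtx"]).T@p["R"]; c=-p["R"].T@p["t"]
    return c+d*((z-c[2])/d[:,2])[:,None]
def rect(P,name):
    e=np.linalg.norm(np.diff(np.r_[P,P[:1]],axis=0),axis=1)
    print(name,"c",P.mean(0).round(4),"edges",e.round(3))
    l=(P[3]-P[0]+P[2]-P[1]) if e[1]>e[0] else (P[1]-P[0]+P[2]-P[3])
    print(" long dir deg",np.degrees(np.arctan2(l[1],l[0])).round(1))
def proj(n,X,s=0.64):
    p=camera_params(n);c=np.atleast_2d(X)@p["R"].T+p["t"];u=c@p["mtx"].T;return u[:,:2]/u[:,2:]/s
E
python3 - <<'E'
from h import *
rect(back("top",[(478,338),(525,357),(489,446),(441,427)],.008),"stand")
rect(back("top",[(301,305),(385,332),(361,395),(277,362)],.015),"nest")
g=back("top",[(497,364),(480,410)],.122);print(g,g.mean(0))
for q in [(300,325),(370,342),(350,385)]:print(back("top",[q],.07))
for n,q in dict(vial=(406,448),pip1=(406,278),pip2=(410,415),reag=(205,265),beaker=(310,250)).items():print(n,back("top",[q],.02))
o=get_obs();R=Ro.from_quat(o["ee_rot"]).as_matrix();print(R.round(3))
E
```

```text
stand c [ 0.4893 -0.1222  0.008 ] edges [0.084 0.158 0.083 0.16 ]
 long dir deg 157.4
nest c [0.5567 0.131  0.015 ] edges [0.149 0.111 0.15  0.103]
 long dir deg -108.8
[[ 0.52148309 -0.13033873  0.122     ]
 [ 0.45320856 -0.10458964  0.122     ]] [ 0.48734583 -0.11746419  0.122     ]
[[0.58546761 0.1749409  0.07      ]]
[[0.55970955 0.06291139 0.07      ]]
[[0.49146167 0.09249021 0.07      ]]
vial [[0.39606535 0.00391372 0.02      ]]
pip1 [[0.67697963 0.00793033 0.02      ]]
pip2 [[ 0.44858264 -0.00181827  0.02      ]]
reag [[0.69534321 0.34955519 0.02      ]]
beaker [[0.72395693 0.17207585 0.02      ]]
[[-0.922  0.387 -0.   ]
 [ 0.387  0.922 -0.001]
 [-0.    -0.001 -1.   ]]
```

Call:
carry_out(
  commands=[
    [[-0.79, -0.55, 0, 0, 0, 0], [-0.79, -0.55, 0, 0, 0, 0], [-0.79, -0.55, 0, 0, 0, 0], [-0.79, -0.55, 0, 0, 0, 0], [-0.79, -0.55, 0, 0, 0, 0], [-0.79, -0.55, 0, 0, 0, 0], [-0.79, -0.55, 0, 0, 0, 0], [-0.79, -0.55, 0, 0, 0, 0], [-0.79, -0.55, 0, 0, 0, 0], [-0.79, -0.55, 0, 0, 0, 0], [-0.5, -0.9, 0, 0, 0, 0], [-0.5, -0.9, 0, 0, 0, 0], [-0.5, -0.9, 0, 0, 0, 0], [-0.5, -0.9, 0, 0, 0, 0], [-0.5, -0.9, 0, 0, 0, 0], [-0.5, -0.9, 0, 0, 0, 0], [-0.5, -0.9, 0, 0, 0, 0], [0, 0, 0, 0, 0, 0], [0, 0, 0, 0, 0, 0]],
  ],
  hand=-1,
)

```text
clock: 1.68
position: [0.4795, -0.038, 0.2312]
ee_rot: [0.2, 0.98, 0.0, -0.0]
ft_force: [0.5, -0.4, 0.1]
grip_width: 0.998
grasp_force: 0.0
```

Run:
```python
from h import *
o=get_obs();print(o["position"].round(4),o["joint_pos"].round(2),Ro.from_quat(o["ee_rot"]).as_matrix().round(3),o["ft_force"].round(2))
p=camera_params("wrist");print(p, -p["R"].T@p["t"])
cv2.imwrite("pics/w1.png",cv2.resize(camera("wrist")[:,:,::-1],(800,600),interpolation=cv2.INTER_CUBIC))
```

```text
[ 0.4795 -0.038   0.2312] [-0.48 -0.01  0.47  1.85  0.    1.3   1.15] [[-0.92   0.392 -0.   ]
 [ 0.392  0.92   0.   ]
 [ 0.     0.    -1.   ]] [ 0.51 -0.36  0.06]
{'mtx': array([[315.31210194,   0.        , 254.88335906],
       [  0.        , 315.31210194, 193.3443563 ],
       [  0.        ,   0.        ,   1.        ]]), 'R': array([[ 3.91611906e-01,  9.20130268e-01, -6.36173297e-04],
       [ 8.70519069e-01, -3.70273000e-01,  3.24182750e-01],
       [ 2.98054803e-01, -1.27507625e-01, -9.45994260e-01]]), 't': array([-0.15240028, -0.47378841,  0.2325458 ])} [ 0.40281222 -0.00555158  0.37348407]
```

View pics/w1.png

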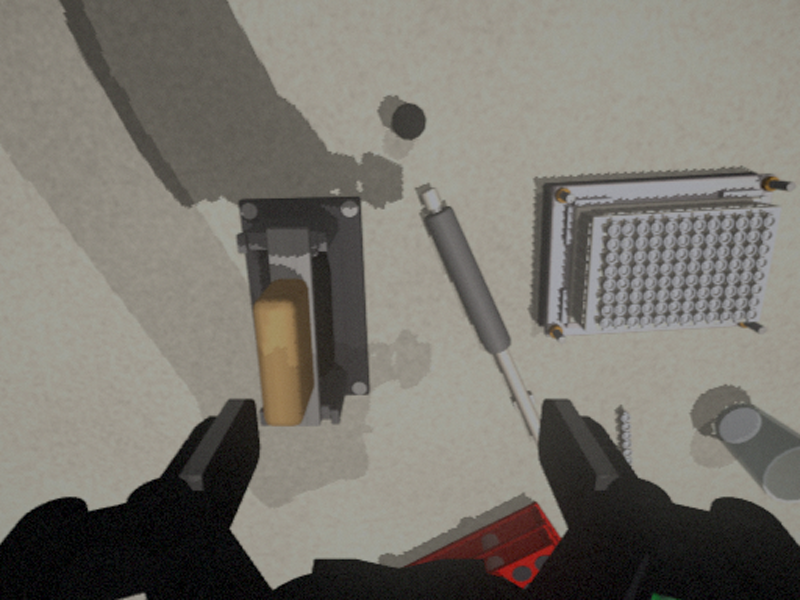

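The wrist view shows the stand base with corners (240,200), (359,198), (367,395), and the grip top around (256–301, 303–424). The cap block lies within about (600–776, 206–330). I'll measure these and crop the cap block.

Run:
```python
from h import *
P=back("wrist",[(240,200),(359,198),(367,395)],.008);P=np.r_[P,[P[0]+P[2]-P[1]]]
rect(P,"stand")
rect(back("wrist",[(256,303),(298,303),(301,424),(264,424)],.122),"grip")
rect(back("wrist",[(268,229),(309,230)],.074).repeat(2,0),"bar near end")
im=cv2.imread("pics/w1.png")[160:350,530:800]
cv2.imwrite("pics/w1c.png",cv2.resize(im,(799,562),interpolation=cv2.INTER_CUBIC))
```

```text
stand c [ 0.4919 -0.1186  0.008 ] edges [0.087 0.163 0.087 0.163]
 long dir deg -22.0
grip c [ 0.4913 -0.1138  0.122 ] edges [0.023 0.075 0.022 0.075]
 long dir deg -25.0
bar near end c [ 0.4278 -0.0873  0.074 ] edges [0.    0.025 0.    0.025]
 long dir deg 65.7
```

View pics/w1c.png

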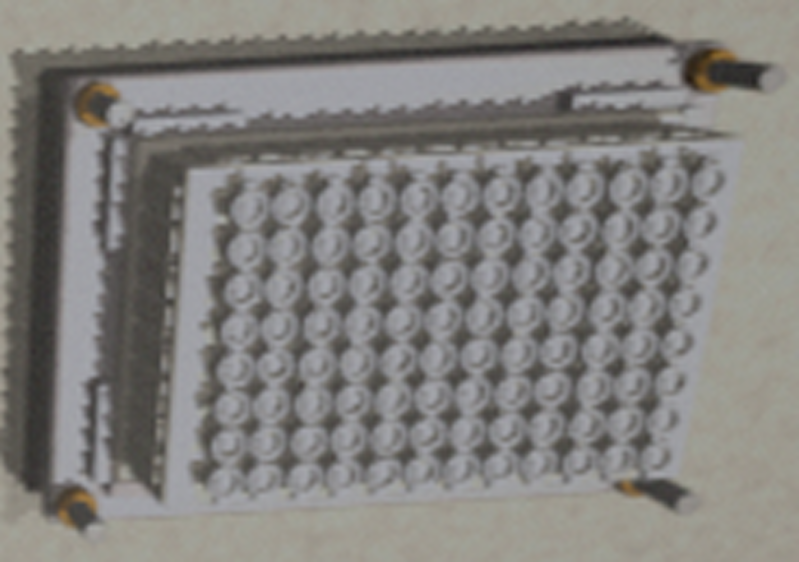

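The crop shows the 8 × 12 cap grid with corner caps at (250,203), (709,183), (225,481), (655,457). I'll fit the plate pose to these.

Run:
```python
from h import *
from scipy.optimize import least_squares
px=np.array([(250,203),(709,183),(655,457),(225,481)])*(270/799)+[530,160]
M=np.array([(-.0315,-.0495,0),(-.0315,.0495,0),(.0315,.0495,0),(.0315,-.0495,0)])
def X(v): return Ro.from_euler("ZX",[v[3],v[4]]).apply(M)+v[:3]
f=lambda v:(proj("wrist",X(v))-px).ravel()
r=least_squares(f,[.557,.131,.066,np.radians(-18.8),0]);v=r.x
print(v[:3].round(4),np.degrees(v[3:]).round(2),r.fun.round(1))
print(proj("top",X(v)).round(0).tolist())
for z in(.058,.074):
    r=least_squares(lambda w:f([w[0],w[1],z,w[2],w[3]]),[.557,.131,-.33,0]);print(z,r.x.round(4),r.fun.round(1))
o=get_obs();R=Ro.from_quat(o["ee_rot"]).as_matrix()
print("to grip, tool units",((np.array([.4905,-.1155,.2312])-o["position"])@R/.04).round(2))
```

```text
[0.5552 0.1352 0.0629] [-20.32  -1.78] [ 0.3  0.6  0.2 -0.4 -0.2  0.1 -0.4 -0.3]
[[346.0, 374.0], [289.0, 352.0], [304.0, 316.0], [361.0, 338.0]]
0.058 [ 0.5574  0.1373 -0.3504 -0.0078] [ 0.2  1.2 -0.2  0.3  0.  -0.3  0.  -1.4]
0.074 [ 0.55    0.1305 -0.3638 -0.082 ] [ 0.7 -0.9  1.2 -2.2 -0.7  1.1 -1.3  2.5]
to grip, tool units [-1.03 -1.73 -0.  ]
```

Call:
carry_out(
  commands=[
    [[-0.34, -0.58, 0, 0, 0, 0], [-0.34, -0.58, 0, 0, 0, 0], [-0.34, -0.57, 0, 0, 0, 0], [0, 0, 0.6, 0, 0, 0], [0, 0, 0.6, 0, 0, 0], [0, 0, 0.6, 0, 0, 0], [0, 0, 0.6, 0, 0, 0], [0, 0, 0.6, 0, 0, 0], [0, 0, 0.4, 0, 0, 0], [0, 0, 0.2, 0, 0, 0], [0, 0, 0, 0, 0, 0], [0, 0, 0, 0, 0, 0]],
  ],
)

```text
clock: 2.73
position: [0.4908, -0.1143, 0.0876]
ee_rot: [0.197, 0.98, 0.0, -0.0]
ft_force: [0.3, 0.0, -0.3]
grip_width: 0.997
grasp_force: 0.0
```

Call:
carry_out(
  commands=[
    [[0, 0, 0, 0, 0, 0], [0, 0, 0, 0, 0, 0], [0, 0, 0, 0, 0, 0], [0, 0, 0, 0, 0, 0], [0, 0, 0, 0, 0, 0], [0, 0, 0, 0, 0, 0], [0, 0, 0, 0, 0, 0], [0, 0, 0, 0, 0, 0], [0, 0, 0, 0, 0, 0], [0, 0, 0, 0, 0, 0]],
  ],
  hand=1,
  force=100,
)

```text
clock: 3.57
position: [0.4907, -0.1153, 0.0878]
ee_rot: [0.198, 0.98, 0.0, 0.0]
ft_force: [-2.1, -0.2, 6.6]
grip_width: 0.269
grasp_force: 97.5
```

Call:
carry_out(
  commands=[
    [[0, 0, -0.1, 0, 0, 0], [0, 0, -0.2, 0, 0, 0], [0, 0, -0.4, 0, 0, 0], [0, 0, -0.5, 0, 0, 0], [0, 0, -0.5, 0, 0, 0], [0, 0, -0.5, 0, 0, 0], [0, 0, -0.4, 0, 0, 0], [0, 0, -0.2, 0, 0, 0], [0, 0, 0, 0, 0, 0], [0, 0, 0, 0, 0, 0], [0, 0, 0, 0, 0, 0]],
  ],
)

```text
clock: 4.48
position: [0.4898, -0.115, 0.1981]
ee_rot: [0.198, 0.98, -0.0, -0.001]
ft_force: [-0.3, 0.1, -5.2]
grip_width: 0.268
grasp_force: 98.5
```

Run:
```python
from h import *
o=get_obs();R=Ro.from_quat(o["ee_rot"]);print(o["position"].round(4),o["ft_force"].round(2),o["torque"].round(3))
ang=np.degrees(np.arctan2(R.as_matrix()[1,1],R.as_matrix()[0,1]));print("tool y yaw",ang)
ny=np.array([-np.sin(np.radians(-20.3)),np.cos(np.radians(-20.3)),0]);c=np.array([.5555,.134,0])
p=c-.054*ny;p[2]=o["position"][2]
print("start target",p.round(4),"tool units",(R.inv().apply(p-o["position"])/.04).round(2))
cv2.imwrite("pics/w2.png",cv2.resize(camera("wrist")[:,:,::-1],(800,600),interpolation=cv2.INTER_CUBIC))
```

```text
[ 0.4898 -0.115   0.1981] [-0.34  0.09 -5.17] [-0.065  0.031  0.031]
tool y yaw 67.21019710780212
start target [0.5368 0.0834 0.1981] tool units [ 0.84  5.03 -0.  ]
```

View pics/w2.png

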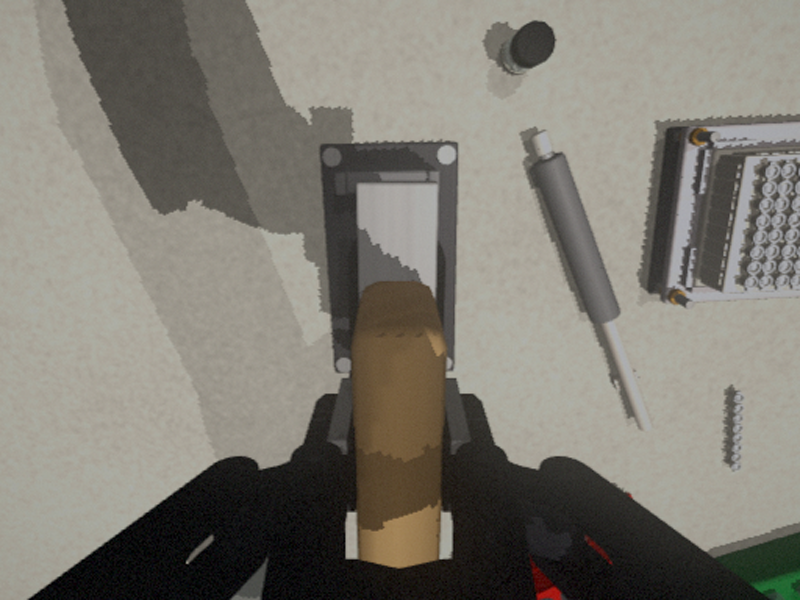

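The roller hangs straight in the grip, with the crossbar's near end at (357–438, 183). I'll work out its offset in the hand and the shift to the plate.

Run:
```python
from h import *
o=get_obs();R=Ro.from_quat(o["ee_rot"]);t=o["position"]
b=back("wrist",[(357,183),(438,183)],t[2]-.013);print("bar width",np.linalg.norm(b[0]-b[1]),"near end in tool",R.inv().apply(b.mean(0)-t).round(4))
P=back("wrist",[(320,144),(459,143),(452,372),(335,372)],.008);rect(P,"stand")
P=P[:2];print("corners near",P.round(4))
y=np.radians(-20.3);ny=np.array([-np.sin(y),np.cos(y),0]);p=np.array([.5555,.134,t[2]])-.047*ny
print("units",(R.inv().apply(p-t)/.04).round(2))
```

```text
bar width 0.0249454174670452 near end in tool [ 0.0687 -0.0005  0.0131]
stand c [ 0.4916 -0.1214  0.008 ] edges [0.089 0.163 0.088 0.163]
 long dir deg -22.0
corners near [[ 0.3991 -0.1321  0.008 ]
 [ 0.4331 -0.0495  0.008 ]]
units [ 0.85  5.2  -0.  ]
```

Call:
carry_out(
  commands=[
    [[0.1, 0.65, 0, 0, 0, -0.07], [0.12, 0.87, 0, 0, 0, -0.07], [0.12, 0.87, 0, 0, 0, -0.07], [0.12, 0.87, 0, 0, 0, -0.07], [0.12, 0.87, 0, 0, 0, -0.07], [0.1, 0.65, 0, 0, 0, -0.07], [0.06, 0.4, 0, 0, 0, 0], [0, 0, 0.4, 0, 0, 0], [0, 0, 0.4, 0, 0, 0], [0, 0, 0.3, 0, 0, 0], [0, 0, 0.1, 0, 0, 0], [0, 0, 0, 0, 0, 0], [0, 0, 0, 0, 0, 0]],
  ],
)

```text
clock: 5.62
position: [0.5395, 0.0879, 0.1515]
ee_rot: [0.176, 0.984, -0.0, 0.0]
ft_force: [-0.3, 0.3, -4.0]
grip_width: 0.267
grasp_force: 98.7
```

```bash
cat > st.py <<'E'
from h import *
o=get_obs();R=Ro.from_quat(o["ee_rot"]);t=o["position"];M=R.as_matrix()
y=np.radians(-20.3);A=np.array([[np.cos(y),-np.sin(y)],[np.sin(y),np.cos(y)]])
print("t",o["clock"],t.round(4),"yaw y",np.degrees(np.arctan2(M[1,1],M[0,1])).round(2),"nest xy mm",((t[:2]-[.5555,.134])@A*1e3).round(1),o["ft_force"].round(2))
print("down axis",M[:,2].round(4))
E
python3 st.py
```

```text
t 5.6167 [0.5395 0.0879 0.1515] yaw y 69.68 nest xy mm [  1.  -48.8] [-0.32  0.27 -4.04]
down axis [ 0.e+00 -1.e-04 -1.e+00]
```

Call:
carry_out(
  commands=[
    [[0, 0, 0.1, 0, 0, 0], [0, 0, 0.08, 0, 0, 0], [0, 0, 0.05, 0, 0, 0], [0, 0, 0.03, 0, 0, 0], [0, 0, 0, 0, 0, 0], [0, 0, 0, 0, 0, 0], [0, 0, 0, 0, 0, 0]],
  ],
)

```text
clock: 6.2
position: [0.5394, 0.0883, 0.141]
ee_rot: [0.176, 0.984, 0.0, 0.0]
ft_force: [0.7, 0.4, -4.1]
grip_width: 0.268
grasp_force: 98.8
```

Call:
carry_out(
  commands=[
    [[0, 0, 0.03, 0, 0, 0], [0, 0, 0.03, 0, 0, 0], [0, 0, 0, 0, 0, 0], [0, 0, 0, 0, 0, 0]],
  ],
)

```text
clock: 6.53
position: [0.5393, 0.0883, 0.1384]
ee_rot: [0.176, 0.984, 0.0, -0.0]
ft_force: [0.1, -0.0, -4.9]
grip_width: 0.27
grasp_force: 98.8
```

Call:
carry_out(
  commands=[
    [[0, 0, 0.03, 0, 0, 0], [0, 0, 0.02, 0, 0, 0], [0, 0, 0, 0, 0, 0], [0, 0, 0, 0, 0, 0]],
  ],
)

```text
clock: 6.87
position: [0.5393, 0.0883, 0.1365]
ee_rot: [0.176, 0.984, 0.0, -0.0]
ft_force: [1.1, -0.6, -4.6]
grip_width: 0.267
grasp_force: 98.8
```

Call:
carry_out(
  commands=[
    [[0, 0, 0.03, 0, 0, 0], [0, 0, 0.02, 0, 0, 0], [0, 0, 0, 0, 0, 0], [0, 0, 0, 0, 0, 0]],
  ],
)

```text
clock: 7.2
position: [0.5396, 0.0885, 0.1348]
ee_rot: [0.176, 0.984, 0.0, 0.0]
ft_force: [-1.8, 0.5, 0.8]
grip_width: 0.269
grasp_force: 99.5
```

Call:
carry_out(
  commands=[
    [[0, 0, 0.03, 0, 0, 0], [0, 0, 0, 0, 0, 0], [0, 0, 0, 0, 0, 0]],
  ],
)

```text
clock: 7.45
position: [0.5396, 0.0885, 0.1339]
ee_rot: [0.176, 0.984, 0.0, 0.0]
ft_force: [-1.5, 0.3, 4.0]
grip_width: 0.27
grasp_force: 100.3
```

Call:
carry_out(
  commands=[
    [[0, 0, 0.03, 0, 0, 0], [0, 0, 0, 0, 0, 0], [0, 0, 0, 0, 0, 0]],
  ],
)

```text
clock: 7.7
position: [0.5397, 0.0884, 0.1327]
ee_rot: [0.176, 0.984, 0.0, 0.0]
ft_force: [-2.4, 0.6, 6.4]
grip_width: 0.272
grasp_force: 100.4
```

Call:
carry_out(
  commands=[
    [[0, 0, 0.025, 0, 0, 0], [0, 0, 0, 0, 0, 0], [0, 0, 0, 0, 0, 0]],
  ],
)

```text
clock: 7.95
position: [0.5397, 0.0884, 0.1319]
ee_rot: [0.176, 0.984, 0.0, 0.0]
ft_force: [-2.6, -0.3, 7.6]
grip_width: 0.271
grasp_force: 101.0
```

Call:
carry_out(
  commands=[
    [[0, 0, 0.012, 0, 0, 0], [0, 0, 0, 0, 0, 0], [0, 0, 0, 0, 0, 0]],
  ],
)

```text
clock: 8.2
position: [0.5399, 0.0886, 0.1318]
ee_rot: [0.176, 0.984, 0.001, 0.001]
ft_force: [-4.9, -0.6, 10.8]
grip_width: 0.268
grasp_force: 101.2
```

Call:
carry_out(
  commands=[
    [[0, 0, 0.012, 0, 0, 0], [0, 0, 0, 0, 0, 0], [0, 0, 0, 0, 0, 0]],
  ],
)

```text
clock: 8.45
position: [0.54, 0.0888, 0.1318]
ee_rot: [0.176, 0.984, 0.001, 0.001]
ft_force: [-4.8, -0.4, 14.3]
grip_width: 0.267
grasp_force: 101.7
```

Call:
carry_out(
  commands=[
    [[0, 0.05, 0.0015, 0, 0, 0], [0, 0.1, 0.003, 0, 0, 0], [0, 0.1, 0.003, 0, 0, 0], [0, 0.1, 0.003, 0, 0, 0], [0, 0.05, 0.0015, 0, 0, 0], [0, 0, 0, 0, 0, 0]],
  ],
)

```text
clock: 8.95
position: [0.5458, 0.1042, 0.1315]
ee_rot: [0.176, 0.984, 0.001, 0.001]
ft_force: [-4.5, 0.2, 15.8]
grip_width: 0.268
grasp_force: 101.9
```

Call:
carry_out(
  commands=[
    [[0, 0.05, 0, 0, 0, 0], [0, 0.1, 0.002, 0, 0, 0], [0, 0.1, 0.002, 0, 0, 0], [0, 0.1, 0.002, 0, 0, 0], [0, 0.1, 0.002, 0, 0, 0], [0, 0.05, 0.001, 0, 0, 0], [0, 0, 0, 0, 0, 0]],
  ],
)

```text
clock: 9.53
position: [0.5528, 0.1232, 0.1312]
ee_rot: [0.176, 0.984, 0.001, 0.001]
ft_force: [-3.2, 1.9, 14.9]
grip_width: 0.269
grasp_force: 101.8
```

Call:
carry_out(
  commands=[
    [[0, 0.05, 0, 0, 0, 0], [0, 0.1, 0.001, 0, 0, 0], [0, 0.1, 0.002, 0, 0, 0], [0, 0.1, 0.002, 0, 0, 0], [0, 0.1, 0.002, 0, 0, 0], [0, 0.05, 0.001, 0, 0, 0], [0, 0, 0, 0, 0, 0]],
  ],
)

```text
clock: 10.12
position: [0.5597, 0.1416, 0.1308]
ee_rot: [0.176, 0.984, 0.001, 0.001]
ft_force: [-4.1, 0.9, 14.6]
grip_width: 0.268
grasp_force: 101.7
```

Call:
carry_out(
  commands=[
    [[0, 0.05, 0, 0, 0, 0], [0, 0.1, 0.002, 0, 0, 0], [0, 0.1, 0.002, 0, 0, 0], [0, 0.1, 0.002, 0, 0, 0], [0, 0.1, 0.002, 0, 0, 0], [0, 0.05, 0.001, 0, 0, 0], [0, 0, 0, 0, 0, 0]],
  ],
)

```text
clock: 10.7
position: [0.5666, 0.16, 0.1303]
ee_rot: [0.176, 0.984, 0.001, 0.001]
ft_force: [-3.3, -1.2, 13.2]
grip_width: 0.263
grasp_force: 101.6
```

```bash
python3 st.py
```

```text
t 10.7 [0.5666 0.16   0.1303] yaw y 69.74 nest xy mm [ 1.4 28.2] [-3.29 -1.2  13.22]
down axis [ 2.1e-03  8.0e-04 -1.0e+00]
```

Call:
carry_out(
  commands=[
    [[0, 0.05, 0.003, 0, 0, 0], [0, 0.1, 0.003, 0, 0, 0], [0, 0.1, 0.003, 0, 0, 0], [0, 0.1, 0.003, 0, 0, 0], [0, 0.1, 0.003, 0, 0, 0], [0, 0.05, 0.002, 0, 0, 0], [0, 0, 0, 0, 0, 0]],
  ],
)

```text
clock: 11.28
position: [0.5739, 0.1798, 0.1298]
ee_rot: [0.176, 0.984, 0.001, 0.001]
ft_force: [-2.5, 0.8, 11.8]
grip_width: 0.269
grasp_force: 101.4
```

```bash
python3 st.py;python3 - <<'E'
from h import *
p=camera("scene");cv2.imwrite("pics/s2.png",cv2.resize(p[130:210,230:340,::-1],(770,560),interpolation=cv2.INTER_CUBIC))
E
```

```text
t 11.2833 [0.5739 0.1798 0.1298] yaw y 69.78 nest xy mm [ 1.4 49.4] [-2.46  0.81 11.78]
down axis [ 0.0034  0.0023 -1.    ]
```

View pics/s2.png

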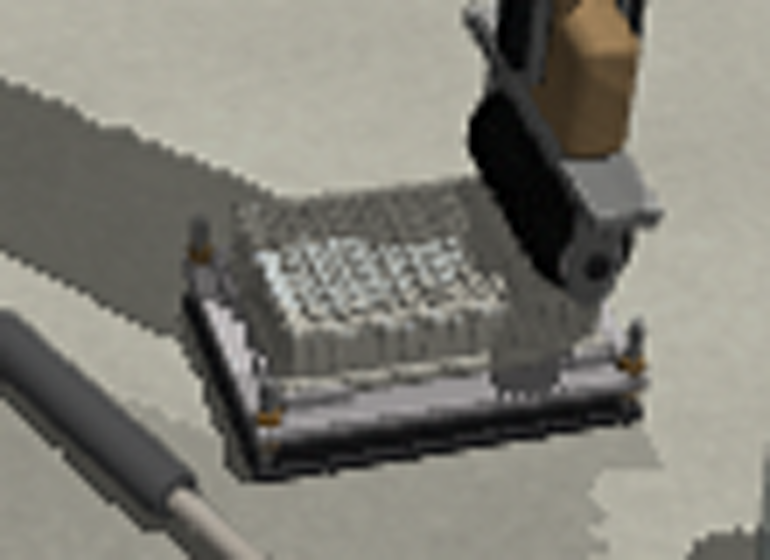

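The crop shows the wheel resting on the far end of the cap block with the strips behind it flat. I'll roll a little past the last strip, then make a second pass back.

Call:
carry_out(
  commands=[
    [[0, 0.05, 0.008, 0, 0, 0], [0, 0.04, 0.006, 0, 0, 0], [0, 0, 0, 0, 0, 0], [0, 0, 0, 0, 0, 0]],
  ],
)

```text
clock: 11.67
position: [0.5752, 0.1832, 0.1297]
ee_rot: [0.176, 0.984, 0.002, 0.002]
ft_force: [-3.0, 3.1, 13.1]
grip_width: 0.263
grasp_force: 101.7
```

Call:
carry_out(
  commands=[
    [[0, -0.05, 0, 0, 0, 0], [0, -0.1, -0.002, 0, 0, 0], [0, -0.1, -0.002, 0, 0, 0], [0, -0.1, -0.002, 0, 0, 0], [0, -0.1, -0.002, 0, 0, 0], [0, -0.1, -0.002, 0, 0, 0], [0, -0.1, -0.002, 0, 0, 0], [0, 0, 0, 0, 0, 0]],
  ],
)

```text
clock: 12.33
position: [0.5661, 0.1579, 0.1303]
ee_rot: [0.176, 0.984, 0.002, 0.001]
ft_force: [-3.4, 1.5, 16.2]
grip_width: 0.268
grasp_force: 101.8
```

Call:
carry_out(
  commands=[
    [[0, -0.1, -0.008, 0, 0, 0], [0, -0.1, -0.003, 0, 0, 0], [0, -0.1, -0.002, 0, 0, 0], [0, -0.1, -0.002, 0, 0, 0], [0, -0.1, -0.002, 0, 0, 0], [0, -0.1, -0.002, 0, 0, 0], [0, -0.1, -0.002, 0, 0, 0], [0, 0, 0, 0, 0, 0]],
  ],
)

```text
clock: 13.0
position: [0.5563, 0.1314, 0.131]
ee_rot: [0.176, 0.984, 0.001, 0.001]
ft_force: [-3.6, 1.4, 16.1]
grip_width: 0.269
grasp_force: 101.7
```

Call:
carry_out(
  commands=[
    [[0, -0.1, -0.002, 0, 0, 0], [0, -0.1, -0.002, 0, 0, 0], [0, -0.1, -0.002, 0, 0, 0], [0, -0.1, -0.002, 0, 0, 0], [0, -0.1, -0.002, 0, 0, 0], [0, 0, 0, 0, 0, 0]],
  ],
)

```text
clock: 13.5
position: [0.5494, 0.1125, 0.1313]
ee_rot: [0.176, 0.984, 0.001, 0.001]
ft_force: [-3.0, 0.7, 16.5]
grip_width: 0.267
grasp_force: 101.7
```

Call:
carry_out(
  commands=[
    [[0, -0.1, -0.002, 0, 0, 0], [0, -0.1, -0.002, 0, 0, 0], [0, -0.1, -0.002, 0, 0, 0], [0, -0.1, -0.002, 0, 0, 0], [0, -0.1, -0.002, 0, 0, 0], [0, -0.1, -0.002, 0, 0, 0], [0, -0.1, -0.002, 0, 0, 0], [0, 0, 0, 0, 0, 0]],
  ],
)

```text
clock: 14.17
position: [0.5397, 0.0861, 0.1317]
ee_rot: [0.176, 0.984, 0.001, 0.001]
ft_force: [-4.1, 0.7, 16.5]
grip_width: 0.265
grasp_force: 101.7
```

```bash
python3 st.py
```

```text
t 14.1667 [0.5397 0.0861 0.1317] yaw y 69.7 nest xy mm [  1.8 -50.4] [-4.09  0.69 16.51]
down axis [ 0.0033  0.0019 -1.    ]
```

Lift off, then look at the caps.

Call:
carry_out(
  commands=[
    [[0, 0, -0.2, 0, 0, 0], [0, 0, -0.4, 0, 0, 0], [0, 0, -0.5, 0, 0, 0], [0, 0, -0.4, 0, 0, 0], [0, 0, -0.2, 0, 0, 0], [0, -0.5, 0, 0, 0, 0], [0, -0.8, 0, 0, 0, 0], [0, -0.8, 0, 0, 0, 0], [0, -0.5, 0, 0, 0, 0], [0, 0, 0, 0, 0, 0], [0, 0, 0, 0, 0, 0]],
  ],
)

```text
clock: 15.08
position: [0.5019, -0.0125, 0.1972]
ee_rot: [0.177, 0.984, 0.0, -0.0]
ft_force: [0.2, 0.2, -5.4]
grip_width: 0.272
grasp_force: 99.3
```

Run:
```python
from h import *
o=get_obs();R=Ro.from_quat(o["ee_rot"]);t=o["position"]
im=cv2.resize(camera("wrist")[:,:,::-1],(800,600),interpolation=cv2.INTER_CUBIC);cv2.imwrite("pics/w3.png",im)
p=np.array([.4915,-.119,t[2]]);print(t.round(4),"units",(R.inv().apply(p-t)/.04).round(2),o["ft_force"].round(1),R.as_matrix()[:,2].round(4))
```

```text
[ 0.5019 -0.0125  0.1972] units [-0.69 -2.58 -0.  ] [ 0.2  0.2 -5.4] [-7.e-04  2.e-04 -1.e+00]
```

View pics/w3.png

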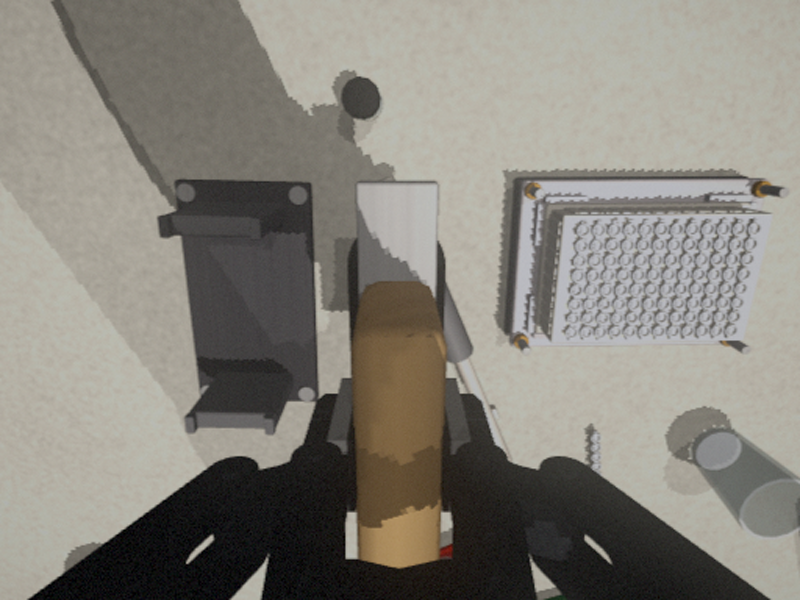

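The wrist view shows the caps even over the whole plate, the roller unchanged in the hand, and the empty stand with base corners (175,181), (312,183), (318,401).

Run:
```python
from h import *
P=back("wrist",[(175,181),(312,183),(318,401)],.008);P=np.r_[P,[P[0]+P[2]-P[1]]];rect(P,"stand")
o=get_obs();t=o["position"];R=Ro.from_quat(o["ee_rot"])
im=cv2.imread("pics/w3.png")
b=back("wrist",[(357,183),(438,183)],t[2]-.013);print("near end",R.inv().apply(b.mean(0)-t).round(4))
# cheek ends at horn top z=.072: 4 outer-corner points of the near and far cheeks
ch=back("wrist",[(160,216),(186,430),(274,431)],.069);print(ch.round(4),np.linalg.norm(ch[1]-ch[2]))
g=np.array([.4917,-.1195,t[2]]);a=np.radians(-22);off=0.0013*np.array([np.cos(a),np.sin(a),0])
print("TCP target",g-off,"units",(R.inv().apply(g-off-t)/.04).round(2))
```

```text
stand c [ 0.4926 -0.1188  0.008 ] edges [0.09  0.163 0.09  0.163]
 long dir deg -21.9
near end [ 0.0687 -0.0005  0.013 ]
[[ 0.419  -0.1199  0.069 ]
 [ 0.5449 -0.1715  0.069 ]
 [ 0.565  -0.1192  0.069 ]] 0.056020024514312296
TCP target [ 0.49049466 -0.11901301  0.19722827] units [-0.66 -2.63 -0.  ]
```

Call:
carry_out(
  commands=[
    [[-0.12, -0.5, 0, 0, 0, 0.07], [-0.18, -0.8, 0, 0, 0, 0.07], [-0.18, -0.8, 0, 0, 0, 0.07], [-0.12, -0.52, 0, 0, 0, 0.07], [0, 0, 0.3, 0, 0, 0], [0, 0, 0.3, 0, 0, 0], [0, 0, 0, 0, 0, 0], [0, 0, 0, 0, 0, 0]],
  ],
)

```text
clock: 15.8
position: [0.4874, -0.1168, 0.1731]
ee_rot: [0.19, 0.982, -0.0, -0.001]
ft_force: [-0.1, 0.5, -4.1]
grip_width: 0.267
grasp_force: 99.1
```

Run:
```python
from h import *
o=get_obs();t=o["position"];R=Ro.from_quat(o["ee_rot"]);M=R.as_matrix()
print(t.round(4),np.degrees(np.arctan2(M[1,1],M[0,1])),"units",(R.inv().apply(np.array([.4907,-.119,.090])-t)/.04).round(3))
```

```text
[ 0.4874 -0.1168  0.1731] 68.14378042936647 units [-0.1   -0.018  2.077]
```

Call:
carry_out(
  commands=[
    [[-0.05, -0.01, 0.2, 0, 0, 0], [-0.05, -0.01, 0.4, 0, 0, 0], [0, 0, 0.4, 0, 0, 0], [0, 0, 0.4, 0, 0, 0], [0, 0, 0.3, 0, 0, 0], [0, 0, 0.2, 0, 0, 0], [0, 0, 0.1, 0, 0, 0], [0, 0, 0.05, 0, 0, 0], [0, 0, 0, 0, 0, 0], [0, 0, 0, 0, 0, 0]],
  ],
)

```text
clock: 16.63
position: [0.4914, -0.1202, 0.0923]
ee_rot: [0.19, 0.982, 0.0, 0.001]
ft_force: [0.8, 1.2, -4.7]
grip_width: 0.266
grasp_force: 99.4
```

Call:
carry_out(
  commands=[
    [[0, 0, 0.03, 0, 0, 0], [0, 0, 0.03, 0, 0, 0], [0, 0, 0, 0, 0, 0], [0, 0, 0, 0, 0, 0]],
  ],
)

```text
clock: 16.97
position: [0.4909, -0.1202, 0.0893]
ee_rot: [0.19, 0.982, 0.0, 0.0]
ft_force: [-0.1, 0.5, -5.4]
grip_width: 0.269
grasp_force: 99.4
```

Call:
carry_out(
  commands=[
    [[0, 0, 0.02, 0, 0, 0], [0, 0, 0.015, 0, 0, 0], [0, 0, 0, 0, 0, 0], [0, 0, 0, 0, 0, 0]],
  ],
)

```text
clock: 17.3
position: [0.4909, -0.1201, 0.0879]
ee_rot: [0.19, 0.982, 0.0, 0.0]
ft_force: [0.3, -0.1, -2.8]
grip_width: 0.27
grasp_force: 99.8
```

Call:
carry_out(
  commands=[
    [[0, 0, 0.015, 0, 0, 0], [0, 0, 0, 0, 0, 0], [0, 0, 0, 0, 0, 0]],
  ],
)

```text
clock: 17.55
position: [0.491, -0.1202, 0.0878]
ee_rot: [0.19, 0.982, 0.0, 0.0]
ft_force: [-4.9, 0.5, 5.2]
grip_width: 0.27
grasp_force: 101.0
```

Resting on the stand; release and rise.

Call:
carry_out(
  commands=[
    [[0, 0, 0, 0, 0, 0], [0, 0, 0, 0, 0, 0], [0, 0, 0, 0, 0, 0], [0, 0, 0, 0, 0, 0], [0, 0, 0, 0, 0, 0], [0, 0, 0, 0, 0, 0], [0, 0, 0, 0, 0, 0], [0, 0, 0, 0, 0, 0], [0, 0, 0, 0, 0, 0], [0, 0, 0, 0, 0, 0]],
  ],
  hand=-1,
)

```text
clock: 18.38
position: [0.4909, -0.1202, 0.0872]
ee_rot: [0.19, 0.982, 0.0, -0.0]
ft_force: [-0.2, -0.7, -0.4]
grip_width: 1.001
grasp_force: 0.0
```

Call:
carry_out(
  commands=[
    [[0, 0, -0.2, 0, 0, 0], [0, 0, -0.5, 0, 0, 0], [0, 0, -0.7, 0, 0, 0], [0, 0, -0.7, 0, 0, 0], [0, 0, -0.7, 0, 0, 0], [0, 0, -0.7, 0, 0, 0], [0, 0.7, 0, 0, 0, 0], [0, 0.8, 0, 0, 0, 0], [0, 0.5, 0, 0, 0, 0], [0, 0, 0, 0, 0, 0], [0, 0, 0, 0, 0, 0]],
  ],
)

```text
clock: 19.3
position: [0.5209, -0.0451, 0.2276]
ee_rot: [0.189, 0.982, -0.0, 0.0]
ft_force: [-0.1, -0.7, -0.8]
grip_width: 0.998
grasp_force: 0.0
```

Run:
```python
from h import *
o=get_obs();print(o["position"].round(4),o["grip_width"],o["ft_force"].round(1))
cv2.imwrite("pics/w4.png",cv2.resize(camera("wrist")[:,:,::-1],(800,600),interpolation=cv2.INTER_CUBIC))
```

```text
[ 0.5209 -0.0451  0.2276] 0.9978187273002189 [-0.1 -0.7 -0.8]
```

View pics/w4.png

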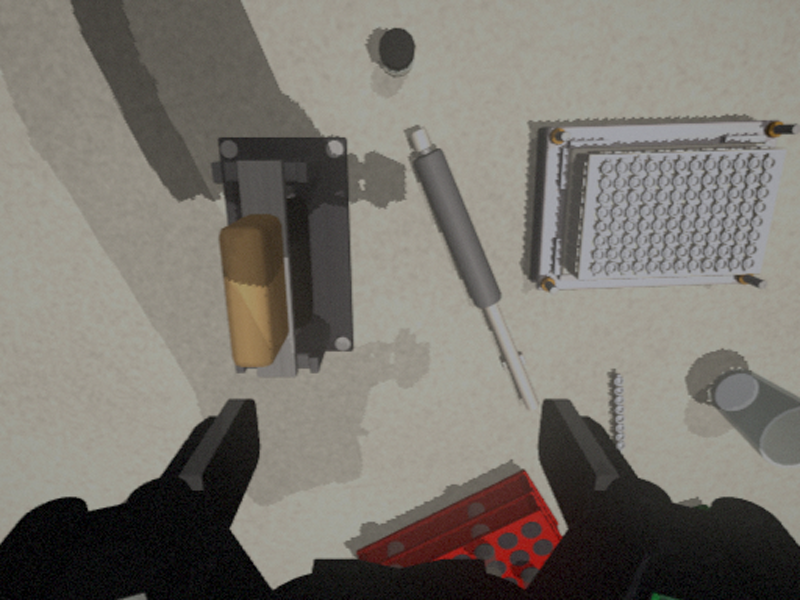

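The roller hangs level in its notches, with the bar ends lying in both cheeks at (262,165) and (268,372). The cap rows look uniformly low, and everything else is in place.

```bash
python3 -c "
from workcell import hand_in;print(hand_in())"
```

```text
the job is handed in; nothing more can be done
None
```

I rolled all twelve strips down in two passes at about 17–22 N, and the caps look evenly seated in the last wrist picture; the roller hangs back in its stand, nothing else was touched, and the job is handed in (no verdict was returned).

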